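# Clamp the serving board in the pantry rack

### The arm

A 7-joint arm with a two-finger parallel gripper is mounted at the origin on the work surface. World frame = base frame: x ahead of the robot, y to its left, z up, the work surface at z = 0. Lengths are in m, angles in rad, forces in N, time in s.
With the tool pointing down it reaches from about 0.425 to 0.875 m from the base axis. Payload 4.7 kg.
Tool frame: the origin (TCP) lies midway between the tips of the shut fingers; the grasp point (between the pads) lies 19 mm behind it; z points along the fingers, y is the line along which they close (so a half turn about z gives the same grasp; the last joint's range is limited). The gripper opens to 87 mm and grips with 3 to 60 N. Pads are 19 mm wide; open, the fingers measure 117 mm over their backs; the gripper's body (75 mm by 190 mm) begins 51 mm behind the grasp point.
Start: joints at [1.239, 0.321, -0.07, 1.45, 0.023, 1.371, -0.057], TCP at [0.22, -0.612, 0.223] pointing down, gripper open.
Joint ranges: [-2.86, 2.86], [-0.3, 2.09], [-1.38, 1.24], [0.06, 2.45], [-1.56, 4.7], [0.09, 2.05], [-2.69, 2.69]. Speed limits (rad/s): [2.57, 2.57, 3.14, 3.14, 3.14, 3.14, 3.14].

### API

Orientations are given as a rotation vector (axis times angle).
In Python, from bench import ctrl gives the robot as it stands. The module is installed in compiled form; this text tells all that it offers.
- The arm moves only by the tool carry_out, never from a script. Its argument "steps" is a list of rows, each a list of 7 numbers: the turn, a rotation vector about the world's x, y, z in degrees, then the shift along the world's x, y, z in cm, then the opening, from 0 (shut) to 1 (fully open). A call has 1 to 12 rows; each row is the pose to reach, as a shift and turn from the pose commanded when the call began; what a row does not reach only later rows make up. A row lasts 1/10 s, in which the tool goes at most 50 mm and 8.59 degrees, less where a joint would pass 70% of its speed; a pose out of reach is approached as far as the arm can. A call with a gripper value outside its range is refused whole. The fingers move at their own pace and stop on an object; "squeeze" is the grip in N (left out, the last holds). Time passes only in rows, so rows that repeat a pose let the fingers close. It gives the time, the measured TCP pose, the force, the opening and the grip force at its end, in the units of the state.
- ctrl.get_state(): the state, without advancing time (a new reading comes with each control period).
- ctrl.get_image(name): name is "scene" or "side" or "wrist"; returns a dict with "pixels" (400x640x3 uint8, red, green, blue), "camera_matrix" (3x3 intrinsics, pixels), "cam_to_world" (4x4, takes a point from camera to world coordinates); the wrist camera has in their place "T_tool_cam" (4x4, takes a point from camera to tool coordinates, whose origin is the TCP and whose axes are the flange's). Camera axes: x right, y down, z forward; pixel columns grow to the right and rows downward; lengths in m; the calibration is good to about 2 mm. A picture is of the moment at which its call begins: read the wrist's pose just before it. There is no depth.
- ctrl.close_job(): hands the job in; it is judged then, once.
The state is a dict: "time": time; "joint_positions": joint angles; "qd": joint speeds; "joint_torque": joint torques, N m; "position": TCP position; "tool_rot": TCP orientation; "ft_force": force on the tool from outside, world axes, zero at the start; "torque": the same for the moment, N m; "grip_width": opening from 0.0 (shut) to 1.0 (fully open); "grip_force": force on a finger pad.
Only numpy, scipy, OpenCV 4.12 (cv2) and the standard library are available. Lean on these libraries where they do the work, as an engineer would, in place of code of your own. Each camera call takes 0.05 s, during which the arm holds its last target. There are 200 camera calls.

### The job

A marble-and-wood serving board stands loose in one of the two bays of the board rack. In that bay, turn the clamp knob anticlockwise to its loose end, slide the stop inward until the board is held upright with no play between the stop's plate and the fixed centre wall, and turn the knob clockwise again until it is fully tight. Leave the other bay's stop and knob, the pepper mill and everything else on the counter as they are.

Things in the scene. Friction and masses are not known exactly. Their poses are not given: they have to be found in the camera images.
- rack: Fixed wooden rack, x -140 to +105 mm, 430 mm wide (y), base 14 mm thick; front (-x) faces the robot at yaw 0. Origin: on the counter, at the centre wall's mid-line. The fixed centre wall (16 mm thick, y -8 to +8, x -35 to +90, top 120 mm) parts a left bay (y > 0) and a right bay (y < 0). Rail along the front at x = -90 mm; one stop for each bay rides on it.
- board: Loose paddle-shaped serving board, wood foot and marble above, 0.7 kg: 130 mm (x), 22 mm thick (y), 125 mm high plus a 42 mm wide neck up to 175 mm. It stands on the rack's base in the left or right bay, faces parallel to the centre wall and clear of it. Origin: centre of its underside. It slides when the stop's plate pushes it (up to about 7 N).
- stop_left (a joint): Sliding stop of the left bay: 0.5 kg aluminium carriage on the front rail with an upright plate behind it (115 mm deep, 10 mm thick, top at 120 mm). Value = clear gap in m from the plate's inner face to the centre wall's face, 0 to 0.13, growing as it moves out along rack +y. Unclamped it slides with 1.5 N of friction; clamped it holds against 30 N.
- stop_left_face (a point): Centre of the inner face of the left stop's plate, 70 mm above the counter. Rack coordinates: x = +22.5 mm, y = +(8 mm + gap).
- knob_left (a joint): Clamp knob on the left stop, rad: 0 = fully tight, 1.2 = fully loose (end stop); grows anticlockwise seen looking down on the knob. The clamp lets go at 0.6. 0.12 N m of friction; it stays where left. Black bar grip 64 mm long, 14 mm thick, 10 to 36 mm above the carriage's sloping face, on a 26 mm hub. Seen from above, bar along the rail at 0. The stop can be slid by the held knob.
- knob_left_grip (a point): Grip point on the left knob's axis, 31 mm above the sloping face (fingertips 19 mm further clear it by 12 mm). Site z = knob axis, out of the face: 35 degrees from vertical, leaning outward (rack +y). Site y = along the bar, turns with the knob: at 0 straight up and down the slope, at 1.2 nearly along rack x. Rack coordinates: x = -90 mm, y = +(62 mm + gap), z = 100 mm.
- stop_right (a joint): Sliding stop of the right bay: 0.5 kg aluminium carriage on the front rail with an upright plate behind it (115 mm deep, 10 mm thick, top at 120 mm). Value = clear gap in m from the plate's inner face to the centre wall's face, 0 to 0.13, growing as it moves out along rack -y. Unclamped it slides with 1.5 N of friction; clamped it holds against 30 N.
- stop_right_face (a point): Centre of the inner face of the right stop's plate, 70 mm above the counter. Rack coordinates: x = +22.5 mm, y = -(8 mm + gap).
- knob_right (a joint): Clamp knob on the right stop, rad: 0 = fully tight, 1.2 = fully loose (end stop); grows anticlockwise seen looking down on the knob. The clamp lets go at 0.6. 0.12 N m of friction; it stays where left. Black bar grip 64 mm long, 14 mm thick, 10 to 36 mm above the carriage's sloping face, on a 26 mm hub. Seen from above, bar along the rail at 0. The stop can be slid by the held knob.
- knob_right_grip (a point): Grip point on the right knob's axis, 31 mm above the sloping face (fingertips 19 mm further clear it by 12 mm). Site z = knob axis, out of the face: 35 degrees from vertical, leaning outward (rack -y). Site y = along the bar, turns with the knob: at 0 straight up and down the slope, at 1.2 nearly along rack x. Rack coordinates: x = -90 mm, y = -(62 mm + gap), z = 100 mm.
- pepper_mill: Bystander: loose turned wooden pepper mill, 48 mm diameter, 112 mm high, standing in the bay without the board. Origin: centre of its underside.
- mug: Bystander: white mug, 82 mm diameter, 95 mm high, left of the rack. Origin: centre of underside.
- bowl: Bystander: white bowl, 150 mm diameter, 60 mm high, right of the rack. Origin: centre of underside.
- jar: Bystander: white jar with steel lid, 76 mm diameter, 110 mm high, right. Origin: centre of underside.
- small_cup: Bystander: small white cup, 64 mm diameter, 60 mm high, left. Origin: centre of underside.
- coasters: Bystander: stack of cork coasters, 96 mm diameter, 24 mm high, front left. Origin: centre of underside.
- spoon: Bystander: wooden spoon lying front right, less than 40 mm high. Origin: middle of underside.
Not all that is in view belongs to the job. What is shaped like the board but blue is not meant.

How it is judged:
By the outcome, as a careful person would: the job done as asked, in the order asked, and still so for the second after the job is handed in, with the robot touching nothing.
It also fails if it takes over 48 s, if anything falls off the work surface, if the arm or the gripper's body presses on something with over 40 N, if the wrist force passes 120 N, or if a joint passes its speed limit or range.

## Working session

There is one attempt and no reset: what is moved stays moved. The work goes in short steps, Python scripts to look and compute and a tool call to move; the robot and the scene stay as the last step left them, time stands still between calls to the robot, and variables do not carry over. Pictures are saved under pics/ and viewed, at most 10 in all, crops included, and the job is handed in when it is done.

Besides the shell and the picture viewer there is one more tool, called after "Call:" as a command line: name --pt "numbers of a row" for each row, then --argument value for the rest. carry_out: Moves the arm, as the interface text tells. Its arguments: {"type":"object","properties":{"steps":{"type":"array","items":{"type":"array","items":{"type":"number"}}},"squeeze":{"type":"number"}},"required":["steps"]}

```bash
mkdir -p pics; python3 - <<'E'
from bench import ctrl
import cv2,numpy as np
s=ctrl.get_state();print({k:np.round(v,3) for k,v in s.items()})
for n in("scene","side"):
    r=ctrl.get_image(n);cv2.imwrite(f"pics/{n}0.png",r["pixels"][:,:,::-1]);np.savez(f"{n}0.npz",**r)
    print(np.round(r["camera_matrix"],1).tolist(),np.round(r["cam_to_world"],3).tolist())
E
```

```text
{'time': np.float64(0.0), 'joint_positions': array([ 1.239,  0.322, -0.07 ,  1.452,  0.023,  1.371, -0.057]), 'qd': array([-0.001,  0.   , -0.   , -0.001,  0.   , -0.001,  0.001]), 'joint_torque': array([-0.0000e+00, -4.9129e+01, -4.0400e-01, -3.1253e+01, -6.4000e-02,
        4.4000e-02,  0.0000e+00]), 'position': array([ 0.22 , -0.611,  0.221]), 'tool_rot': array([-3.093e+00, -5.400e-01,  1.000e-03]), 'ft_force': array([-0.643, -0.053, -0.648]), 'torque': array([ 0.013, -0.056, -0.016]), 'grip_force': np.float64(0.0), 'grip_width': np.float64(0.997)}
[[457.5, 0.0, 316.9], [0.0, 457.5, 193.7], [0.0, 0.0, 1.0]] [[-0.633, 0.504, -0.588, 1.36], [0.774, 0.402, -0.489, 0.734], [-0.01, -0.765, -0.644, 1.072], [0.0, 0.0, 0.0, 1.0]]
[[449.7, 0.0, 309.5], [0.0, 449.7, 198.7], [0.0, 0.0, 1.0]] [[-0.967, -0.199, 0.16, 0.213], [-0.255, 0.754, -0.606, 1.112], [-0.0, -0.626, -0.779, 1.486], [0.0, 0.0, 0.0, 1.0]]
```

View pics/scene0.png

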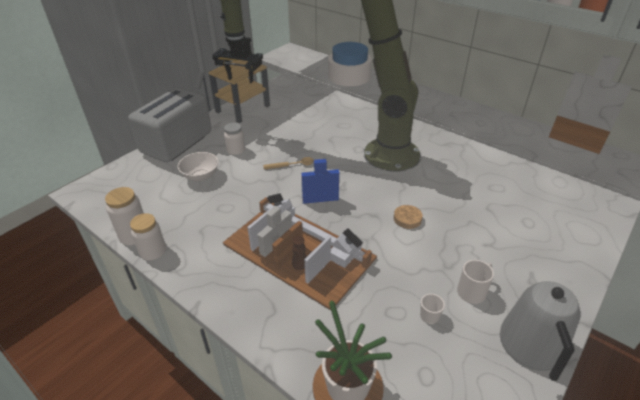

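View pics/side0.png

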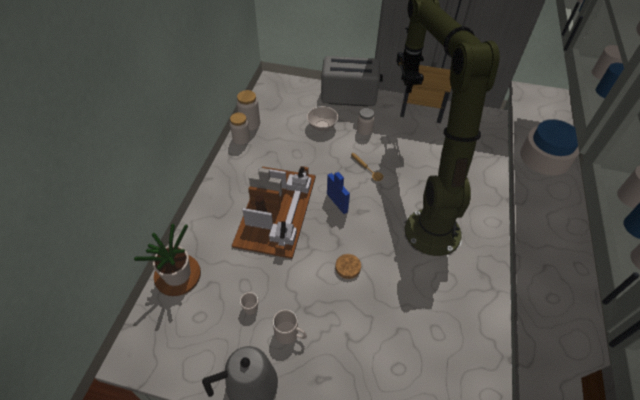

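The scene view shows the rack at about (300,255), with the blue decoy at (320,185) in front of it. In the side view the rack is at about (275,210) and the decoy at (338,192). I'll enlarge both to see which bay holds the marble board.

```bash
python3 - <<'E'
import cv2,numpy as np
a=cv2.imread("pics/scene0.png")[180:305,215:385];b=cv2.imread("pics/side0.png")[155:265,225:355]
a=cv2.resize(a,None,fx=4.6,fy=4.6,interpolation=cv2.INTER_CUBIC);b=cv2.resize(b,None,fx=5.4,fy=5.4,interpolation=cv2.INTER_CUBIC)
cv2.imwrite("pics/c1.png",np.clip(a*1.6,0,255));cv2.imwrite("pics/c2.png",np.clip(b*1.6,0,255));print(a.shape,b.shape)
E
```

```text
(575, 782, 3) (594, 702, 3)[ WARN:0@0.067] global loadsave.cpp:1063 imwrite_ Unsupported depth image for selected encoder is fallbacked to CV_8U.
```

View pics/c1.png

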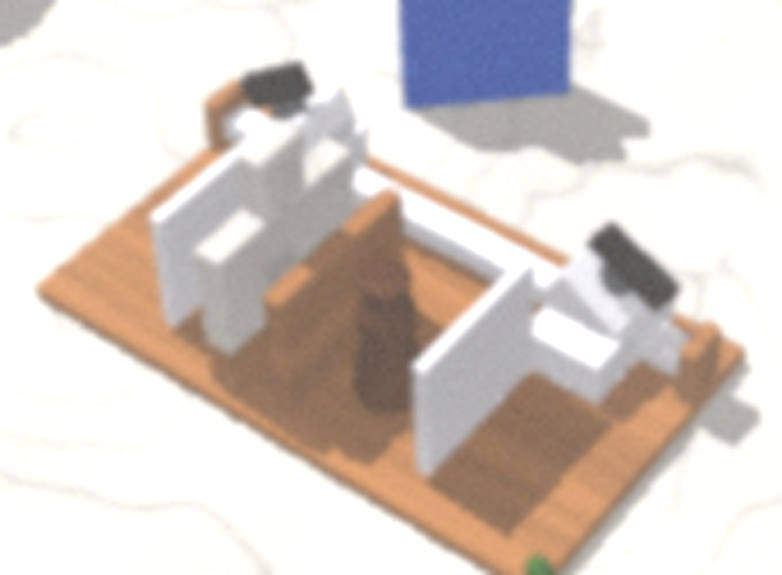

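View pics/c2.png

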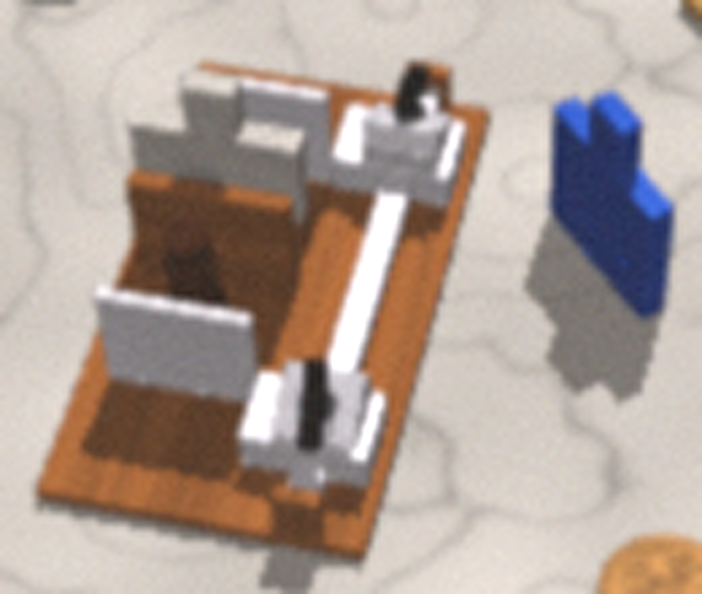

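The marble/wood board is the whitish paddle in the right bay: c1 at about (270,210), c2 at about (220,130). The pepper mill is in the left bay, c1 at (385,335). The blue paddle at c1 (485,50) stands outside the rack and isn't the one meant. So I work on stop_right and knob_right, whose black bar is at c1 (278,85) and c2 (413,92). Next I'll localise the rack.

```bash
cat > h.py <<'E'
import numpy as np,cv2
from scipy.spatial.transform import Rotation as R
def ray(d,uv):
    K=d["camera_matrix"];T=d["cam_to_world"];v=np.linalg.solve(K,[uv[0],uv[1],1]);return T[:3,3],T[:3,:3]@v
def onz(d,uv,z):
    o,v=ray(d,uv);return o+v*(z-o[2])/v[2]
def tri(rs):
    A=np.zeros((3,3));b=np.zeros(3)
    for o,v in rs:
        v=v/np.linalg.norm(v);P=np.eye(3)-np.outer(v,v);A+=P;b+=P@o
    p=np.linalg.solve(A,b);return p,[np.linalg.norm((np.eye(3)-np.outer(v,v)/(v@v))@(p-o)) for o,v in rs]
def fit2(rk,w):
    rk=np.array(rk);w=np.array(w)[:,:2];c=rk.mean(0);m=w.mean(0);H=(rk-c).T@(w-m)
    a=np.arctan2(H[0,1]-H[1,0],H[0,0]+H[1,1]);Rm=np.array([[np.cos(a),-np.sin(a)],[np.sin(a),np.cos(a)]])
    t=m-Rm@c;return a,t,(w-(rk@Rm.T+t))
E
python3 - <<'E'
from h import *
S=np.load("scene0.npz");D=np.load("side0.npz")
c1=lambda x,y:((x+.5)/4.6+215-.5,(y+.5)/4.6+180-.5); c2=lambda x,y:((x+.5)/5.4+225-.5,(y+.5)/5.4+155-.5)
W=[]; M=[]
for f,d,p,r,z in [(c1,S,(40,290),(105,-215),.014),(c1,S,(745,350),(-140,215),.014),
  (c2,D,(488,108),(-140,-215),.014),(c2,D,(360,550),(-140,215),.014),(c2,D,(40,488),(105,215),.014)]:
    W.append(onz(d,f(*p),z));M.append(np.array(r)/1000)
a,t,e=fit2(M,W);print(np.degrees(a),t,np.round(e*1000,1).tolist())
for nm,q,win in(("R",None,[(255,190,285,207),(295,163,306,178)]),("L",None,[(340,225,365,249),(277,218,289,242)])):
    rs=[]
    for d,(x0,y0,x1,y1) in zip((S,D),win):
        g=d["pixels"][y0:y1,x0:x1].max(2); m=(g<60).astype(np.uint8)
        n,l,st,c=cv2.connectedComponentsWithStats(m);k=1+np.argmax(st[1:,4]);uv=c[k]+[x0,y0]
        ys,xs=np.nonzero(l==k);cv,ev=np.linalg.eigh(np.cov(xs,ys));print(nm,uv,st[k],g.min());rs.append(ray(d,uv))
    p,er=tri(rs);Rm=np.array([[np.cos(a),-np.sin(a)],[np.sin(a),np.cos(a)]])
    print(nm,"knob world",p.round(4),np.round(er,4),"rack",((p[:2]-t)@Rm*1000).round(1))
E
```

```text
2.6175344494376334 [0.65607873 0.05335217] [[-2.3, 8.6], [3.0, 2.2], [0.2, -1.7], [3.5, -3.4], [-4.4, -5.7]]
R [275.19230769 198.42307692] [14  5 12  7 52] 54
R [300.88095238 171.76190476] [ 3  4  7 10 42] 23
R knob world [ 0.5701 -0.1005  0.0929] [0.0005 0.0005] rack [ -92.9 -149.8]
L [351.86075949 237.63291139] [ 5  6 15 14 79] 53
L [282.71232877 230.43835616] [ 3  4  7 17 73] 25
L knob world [0.5574 0.2013 0.0911] [0.0004 0.0004] rack [-91.8 152.3]
```

```bash
cat >> h.py <<'E'
def rel(st,Rt,pt):
    R0=R.from_rotvec(st["tool_rot"]);return np.r_[np.degrees((R.from_matrix(Rt)*R0.inv()).as_rotvec()),(np.array(pt)-st["position"])*100].round(2)
def Rtool(yaw,k,flip=1):
    # knob angle k: closing axis perpendicular to bar, tool z into face (right bay)
    s,c=np.sin(np.radians(35)),np.cos(np.radians(35))
    n=np.array([0,-s,c]);x=np.array([1.,0,0]);yc=R.from_rotvec(n*k).apply(x)*flip
    z=-n;M=np.c_[np.cross(yc,z),yc,z];return R.from_euler('z',yaw).as_matrix()@M
E
python3 - <<'E'
from h import *
from bench import ctrl
S=np.load("scene0.npz");D=np.load("side0.npz")
for n,a,b in(("blue",(320,202),(340,210)),("jar",(234,152),(365,135)),("bowl",(198,185),(322,130)),("spoon",(285,165),(367,167))):
    print(n,onz(S,a,0).round(3),onz(D,b,0).round(3))
st=ctrl.get_state();yaw=np.radians(2.5);Rt=Rtool(yaw,0);n=-Rt[:,2];p=np.array([.570,-.1005,.093])+.008*n
print(R.from_rotvec(st["tool_rot"]).as_matrix().round(2).tolist(),p,n)
print(rel(st,Rt,p+.10*n),rel(st,Rtool(yaw,0,-1),p+.1*n))
print(ctrl.get_image("wrist")["T_tool_cam"].round(3).tolist())
E
```

```text
blue [ 0.41  -0.041  0.   ] [ 0.38  -0.017  0.   ]
jar [ 0.388 -0.511  0.   ] [ 0.361 -0.489  0.   ]
bowl [ 0.619 -0.457  0.   ] [ 0.568 -0.47   0.   ]
spoon [ 0.324 -0.287  0.   ] [ 0.314 -0.286  0.   ]
[[0.94, 0.34, -0.0], [0.34, -0.94, 0.0], [-0.0, -0.0, -1.0]] [ 0.57020015 -0.10508424  0.09955322] [ 0.02501905 -0.57303052  0.81915204]
[ 31.01 -20.91  70.26  35.26  44.87  -4.01] [  22.47   33.71 -103.49   35.26   44.87   -4.01]
[[0.001, -0.959, -0.285, 0.079], [1.0, 0.001, 0.001, -0.0], [-0.001, -0.285, 0.959, -0.163], [0.0, 0.0, 0.0, 1.0]]
```

Call:
carry_out --pt "2.6 -1.7 5.9 3 3.5 1 1" --pt "5.2 -3.5 11.7 6 7.5 1 1" --pt "7.8 -5.2 17.6 9 11 1 1" --pt "10.3 -7 23.4 12 15 1 1" --pt "12.9 -8.7 29.3 15 18.5 1 1" --pt "15.5 -10.5 35.1 18 22 1 1" --pt "18.1 -12.2 41 21 26 1 1" --pt "20.7 -13.9 46.8 23.5 30 0.5 1" --pt "23.3 -15.7 52.7 26.5 33.5 0 1" --pt "25.8 -17.4 58.6 29.5 37 -1 1" --pt "28.4 -19.2 64.4 32.5 41 -2.5 1" --pt "31 -20.9 70.3 35.3 44.9 -4 1"

```text
time: 1.35
position: [0.5727, -0.1638, 0.1828]
tool_rot: [-1.824, -1.912, -0.579]
ft_force: [0.8, -0.4, 0.6]
grip_width: 1.0
grip_force: 0.0
```

Call:
carry_out --pt "0 0 0 0 0 0 1" --pt "0 0 0 0 0 0 1" --pt "0 0 0 0 0 0 1"

```text
time: 1.65
position: [0.5715, -0.166, 0.1832]
tool_rot: [-1.83, -1.908, -0.576]
ft_force: [-1.0, -0.1, -0.4]
grip_width: 1.001
grip_force: 0.0
```

```bash
python3 - <<'E'
from h import *
from bench import ctrl
st=ctrl.get_state();r=ctrl.get_image("wrist");np.savez("w1.npz",**r,pos=st["position"],rv=st["tool_rot"])
cv2.imwrite("pics/w1.png",r["pixels"][:,:,::-1])
print(st["time"],st["position"].round(4),R.from_rotvec(st["tool_rot"]).as_matrix().round(3).tolist(),st["joint_positions"].round(2),r["camera_matrix"].round(1).tolist() if "camera_matrix" in r else r.keys())
E
```

```text
1.65 [ 0.5715 -0.166   0.1832] [[-0.034, 0.999, -0.023], [0.819, 0.041, 0.572], [0.572, 0.001, -0.82]] [ 0.91  0.52 -0.51  1.45 -0.29  1.52  0.52] [[304.5, 0.0, 319.9], [0.0, 304.5, 199.3], [0.0, 0.0, 1.0]]
```

View pics/w1.png

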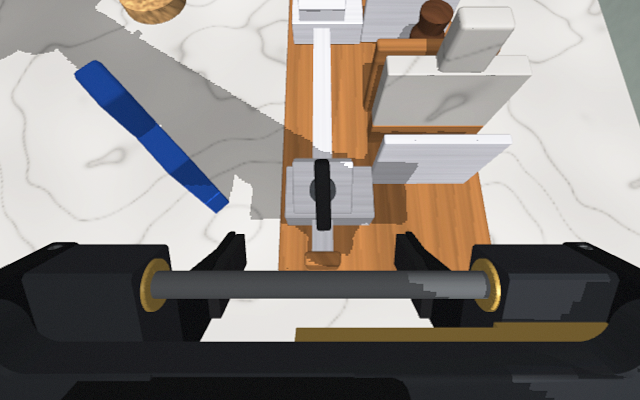

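The wrist view shows the right knob's black bar from (322,160) to (323,230), in line with the rail, so it is tight. The stop's plate is at (445,140) and the board at (450,90), clear of the centre wall, with the mill behind at (435,18). I'll refine the knob pose from this view.

```bash
cat >> h.py <<'E'
def wcam(w):
    T=np.eye(4);T[:3,:3]=R.from_rotvec(w["rv"]).as_matrix();T[:3,3]=w["pos"]
    return {"camera_matrix":w["camera_matrix"],"cam_to_world":T@w["T_tool_cam"]}
def onpl(d,uv,q,n):
    o,v=ray(d,uv);return o+v*((q-o)@n)/(v@n)
E
python3 - <<'E'
from h import *
w=dict(np.load("w1.npz"));c=wcam(w);S=np.load("scene0.npz");D=np.load("side0.npz")
x0,y0,x1,y1=300,150,345,240;m=(w["pixels"][y0:y1,x0:x1].max(2)<45).astype(np.uint8)
cn=max(cv2.findContours(m,0,2)[0],key=cv2.contourArea);rc=cv2.minAreaRect(cn);b=cv2.boxPoints(rc)+[x0,y0];print(rc,b.round(1).tolist())
uv=np.array(rc[0])+[x0,y0]
p,e=tri([ray(S,(275.19,198.42)),ray(D,(300.88,171.76)),ray(c,uv)]);print("tri3",p.round(4),np.round(e,4))
n=-Rtool(np.radians(2.5),0)[:,2];q=np.array([.570,-.1005,.093])
for h in(0,.008,.013):print(h,onpl(c,uv,q+h*n,n).round(4))
# bar direction in world via end midpoints on top plane
s=b[np.argsort(b[:,1])];A=onpl(c,s[:2].mean(0),q+.013*n,n);B=onpl(c,s[2:].mean(0),q+.013*n,n);print(A.round(4),B.round(4),np.linalg.norm(A-B),"dir",((A-B)/np.linalg.norm(A-B)).round(3),"up-slope ref",Rtool(np.radians(2.5),0)[:,0].round(3))
# rack front edge z=.014: white/wood; fit the edge column per row
g=w["pixels"].astype(int);pts=[]
for y in list(range(50,150,5)):
    row=g[y,270:310];sat=row[:,0]-row[:,2];i=np.argmax(sat>60);pts.append(onz(c,(270+i-.5,y),.014))
pts=np.array(pts);f=np.polyfit(pts[:,1],pts[:,0],1);print("yaw",np.degrees(-np.arctan(f[0])),"x at y=-.1",np.polyval(f,-.1),"res",np.std(pts[:,0]-np.polyval(f,pts[:,1])))
E
```

```text
((22.0, 44.0), (70.0, 16.0), 90.0) [[314.0, 159.0], [330.0, 159.0], [330.0, 229.0], [314.0, 229.0]]
tri3 [ 0.5706 -0.1001  0.0933] [0.0005 0.0008 0.0007]
0 [ 0.5713 -0.1001  0.0933]
0.008 [ 0.5714 -0.1028  0.1011]
0.013 [ 0.5714 -0.1045  0.106 ]
[ 0.5702 -0.0789  0.124 ] [ 0.5726 -0.1319  0.0868] 0.06478589656940976 dir [-0.037  0.818  0.574] up-slope ref [-0.036  0.818  0.574]
yaw 2.5428192516813515 x at y=-.1 0.5228116570216225 res 0.00042790081893123564
```

Call:
carry_out --pt "0 0 0 0 1.8 -2.5 1" --pt "0 0 0 0 3.6 -5 1" --pt "0 0 0 0 5 -6.8 1" --pt "0 0 0 0 6 -8.2 1" --pt "0 0 0 0 6.8 -9.3 1" --pt "0 0 0 0 7.2 -9.9 1" --pt "0 0 0 0 7.2 -9.9 1" --pt "0 0 0 0 7.2 -9.9 1"

```text
time: 2.5
position: [0.5723, -0.0936, 0.0849]
tool_rot: [-1.829, -1.909, -0.578]
ft_force: [0.6, -0.5, 0.2]
grip_width: 0.998
grip_force: 0.0
```

Call:
carry_out --pt "0 0 0 0 0 0 0" --pt "0 0 0 0 0 0 0" --pt "0 0 0 0 0 0 0" --pt "0 0 0 0 0 0 0" --pt "0 0 0 0 0 0 0" --pt "0 0 0 0 0 0 0" --squeeze 25

```text
time: 3.1
position: [0.5719, -0.0925, 0.0843]
tool_rot: [-1.827, -1.909, -0.578]
ft_force: [-0.3, -0.2, -0.7]
grip_width: 0.54
grip_force: 0.0
```

```bash
python3 - <<'E'
from h import *
from bench import ctrl
st=ctrl.get_state();Rt=Rtool(np.radians(2.5),0);n=-Rt[:,2];t=np.array([.571,-.1001,.0933])+(.008-.019)*n
print(st["time"],st["position"].round(4),t.round(4),rel(st,Rt,t),st["grip_width"]*87,st["grip_force"],st["ft_force"].round(1),st["torque"].round(2),n)
E
```

```text
3.1 [ 0.5719 -0.0925  0.0843] [ 0.5707 -0.0938  0.0843] [ 0.01  0.09  0.01 -0.12 -0.13 -0.01] 46.9507116897971 0.0 [-0.3 -0.2 -0.7] [-0.65 -0.08  0.04] [ 0.02501905 -0.57303052  0.81915204]
```

Call:
carry_out --pt "0 0 0 -0.1 -0.1 0 0" --pt "0 0 0 -0.1 -0.1 0 0" --pt "0 0 0 -0.1 -0.1 0 0" --pt "0 0 0 -0.1 -0.1 0 0" --pt "0 0 0 -0.1 -0.1 0 0" --pt "0 0 0 -0.1 -0.1 0 0" --pt "0 0 0 -0.1 -0.1 0 0"

```text
time: 3.8
position: [0.5709, -0.0935, 0.0843]
tool_rot: [-1.827, -1.909, -0.578]
ft_force: [-0.3, -0.5, 0.1]
grip_width: 0.16
grip_force: 25.0
```

Call:
carry_out --pt "0.2 -4 5.7 0 0 0 0" --pt "0.35 -8 11.5 0 0 0 0" --pt "0.5 -12 17.2 0 0 0 0" --pt "0.7 -16 22.9 0 0 0 0" --pt "0.9 -20.1 28.7 0 0 0 0" --pt "1.05 -24.1 34.4 0 0 0 0" --pt "1.2 -28.1 40.1 0 0 0 0" --pt "1.4 -32.1 45.9 0 0 0 0" --pt "1.6 -36.1 51.6 0 0 0 0" --pt "1.7 -38.4 54.9 0 0 0 0" --pt "1.75 -40.1 57.3 0 0 0 0" --pt "1.75 -40.1 57.3 0 0 0 0"

```text
time: 5.0
position: [0.5704, -0.0938, 0.0841]
tool_rot: [-0.442, -2.854, -0.896]
ft_force: [-1.8, -0.7, -0.1]
grip_width: 0.16
grip_force: 25.0
```

```bash
cat > kn.py <<'E'
from h import *
from bench import ctrl
st=ctrl.get_state();M=R.from_rotvec(st["tool_rot"]).as_matrix();R0=Rtool(np.radians(2.5),0);n=-R0[:,2]
rv=(R.from_matrix(M@R0.T)).as_rotvec();k=rv@n
print("t",st["time"],"pos",st["position"].round(4),"knob",k.round(3),"off-axis deg",np.degrees(rv-k*n).round(2),"F",st["ft_force"].round(1),"M.n",(st["torque"]@n).round(2),"grip",st["grip_width"].round(3),st["grip_force"],"q",st["joint_positions"].round(2))
E
python3 kn.py
```

```text
Traceback (most recent call last):
  File "kn.py", line 5, in <module>
    print("t",st["time"],"pos",st["position"].round(4),"knob",k.round(3),"off-axis deg",np.degrees(rv-k*n).round(2),"F",st["ft_force"].round(1),"M.n",(st["torque"]@n).round(2),"grip",st["grip_width"].round(3),st["grip_force"],"q",st["joint_positions"].round(2))
                                                                                                                                                                                       ^^^^^^^^^^^^^^^^^^^^^^
AttributeError: 'float' object has no attribute 'round'
```

```bash
sed -i 's/st\["grip_width"\].round(3)/round(st["grip_width"],3)/' kn.py; python3 kn.py
```

```text
t 5.0 pos [ 0.5704 -0.0938  0.0841] knob 1.22 off-axis deg [ 0.09 -0.06 -0.04] F [-1.8 -0.7 -0.1] M.n -0.4 grip 0.16 24.998812400735915 q [ 1.03  0.64 -0.79  1.62 -0.14  1.27  1.62]
```

The wrist moment of -0.4 N·m means the knob is against its loose end. Now I slide the stop inward along rack +y.

Call:
carry_out --pt "0 0 0 -0.02 0.5 0 0" --pt "0 0 0 -0.04 1 0 0" --pt "0 0 0 -0.07 1.6 0 0" --pt "0 0 0 -0.1 2.2 0 0" --pt "0 0 0 -0.12 2.8 0 0" --pt "0 0 0 -0.15 3.4 0 0" --pt "0 0 0 -0.17 4 0 0" --pt "0 0 0 -0.2 4.6 0 0" --pt "0 0 0 -0.22 5.1 0 0" --pt "0 0 0 -0.24 5.5 0 0" --pt "0 0 0 -0.26 5.9 0 0" --pt "0 0 0 -0.26 5.9 0 0"

```text
time: 6.2
position: [0.5679, -0.0352, 0.0841]
tool_rot: [-0.44, -2.856, -0.893]
ft_force: [-4.3, -3.7, -0.1]
grip_width: 0.156
grip_force: 25.0
```

```bash
python3 kn.py
```

```text
t 6.2 pos [ 0.5679 -0.0352  0.0841] knob 1.221 off-axis deg [-0.02 -0.01 -0.01] F [-4.3 -3.7 -0.1] M.n -0.42 grip 0.156 25.00049720518291 q [ 0.99  0.59 -0.82  1.69 -0.18  1.2   1.57]
```

Call:
carry_out --pt "0 0 0 -0.01 0.2 0 0" --pt "0 0 0 -0.02 0.4 0 0" --pt "0 0 0 -0.03 0.6 0 0" --pt "0 0 0 -0.03 0.8 0 0" --pt "0 0 0 -0.03 0.8 0 0"

```text
time: 6.7
position: [0.5676, -0.0277, 0.0841]
tool_rot: [-0.441, -2.856, -0.893]
ft_force: [-5.3, -5.4, 0.8]
grip_width: 0.161
grip_force: 25.0
```

Call:
carry_out --pt "0 0 0 0 0.1 0 0" --pt "0 0 0 -0.01 0.2 0 0" --pt "0 0 0 -0.01 0.2 0 0"

```text
time: 7.0
position: [0.5676, -0.0259, 0.0841]
tool_rot: [-0.441, -2.856, -0.893]
ft_force: [-5.5, -6.1, 1.9]
grip_width: 0.165
grip_force: 25.0
```

Call:
carry_out --pt "0 0 0 0 0.1 0 0" --pt "0 0 0 -0.01 0.2 0 0" --pt "0 0 0 -0.01 0.2 0 0"

```text
time: 7.3
position: [0.5675, -0.0239, 0.0841]
tool_rot: [-0.441, -2.856, -0.893]
ft_force: [-5.4, -5.4, 2.9]
grip_width: 0.162
grip_force: 25.0
```

Call:
carry_out --pt "0 0 0 0 0.1 0 0" --pt "0 0 0 0 0.15 0 0" --pt "0 0 0 0 0.15 0 0"

```text
time: 7.6
position: [0.5674, -0.0224, 0.0841]
tool_rot: [-0.441, -2.856, -0.893]
ft_force: [-6.3, -5.6, 2.7]
grip_width: 0.156
grip_force: 25.0
```

Call:
carry_out --pt "0 0 0 0 0.1 0 0" --pt "0 0 0 0 0.15 0 0" --pt "0 0 0 0 0.15 0 0"

```text
time: 7.9
position: [0.5674, -0.0209, 0.0841]
tool_rot: [-0.441, -2.856, -0.893]
ft_force: [-5.8, -5.4, 1.8]
grip_width: 0.161
grip_force: 25.0
```

Call:
carry_out --pt "0 0 0 0 0.1 0 0" --pt "0 0 0 0 0.15 0 0" --pt "0 0 0 0 0.15 0 0"

```text
time: 8.2
position: [0.5674, -0.0208, 0.0841]
tool_rot: [-0.443, -2.856, -0.891]
ft_force: [-6.6, -8.8, 3.7]
grip_width: 0.16
grip_force: 25.0
```

Call:
carry_out --pt "0 0 0 0 0.1 0 0" --pt "0 0 0 -0.01 0.15 0 0" --pt "0 0 0 -0.01 0.15 0 0"

```text
time: 8.5
position: [0.5674, -0.0207, 0.084]
tool_rot: [-0.444, -2.857, -0.889]
ft_force: [-8.4, -11.6, 5.2]
grip_width: 0.159
grip_force: 25.0
```

```bash
python3 - <<'E'
from h import *
from bench import ctrl
for n in("scene","side"):
    r=ctrl.get_image(n);np.savez(f"{n}1.npz",**r);cv2.imwrite(f"pics/{n}1.png",r["pixels"][:,:,::-1])
a=cv2.imread("pics/scene1.png")[185:300,220:340];b=cv2.imread("pics/side1.png")[155:240,225:325]
f=lambda i,s:cv2.resize(i,s,interpolation=cv2.INTER_CUBIC)
cv2.imwrite("pics/c3.png",np.hstack([f(a,(400,383)),f(b,(400,383))]))
E
python3 kn.py
```

```text
t 8.6 pos [ 0.5673 -0.0207  0.084 ] knob 1.219 off-axis deg [-0.21  0.03  0.03] F [ -8.7 -11.9   6.3] M.n -0.36 grip 0.162 25.001786705106497 q [ 0.98  0.58 -0.83  1.71 -0.18  1.18  1.56]
```

View pics/c3.png

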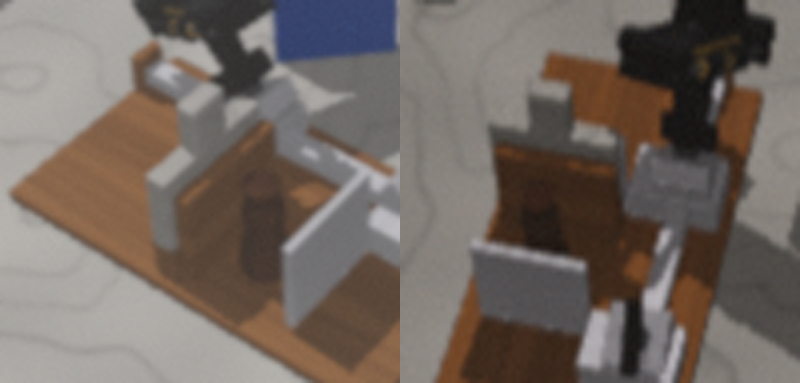

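The board now stands upright against the centre wall, with the plate flush on it: scene crop about (170,205), side crop about (560,135). The push force jumped to 12 N while the position held still, so there is no play. I tighten clockwise under this push.

Call:
carry_out --pt "-0.2 4 -5.7 0 0 0 0" --pt "-0.35 8 -11.5 0 0 0 0" --pt "-0.5 12 -17.2 0 0 0 0" --pt "-0.7 16 -22.9 0 0 0 0" --pt "-0.9 20.1 -28.7 0 0 0 0" --pt "-1.05 24.1 -34.4 0 0 0 0" --pt "-1.2 28.1 -40.1 0 0 0 0" --pt "-1.4 32.1 -45.9 0 0 0 0" --pt "-1.6 36.1 -51.6 0 0 0 0" --pt "-1.7 38.4 -54.9 0 0 0 0" --pt "-1.8 41 -58.6 0 0 0 0" --pt "-1.8 41 -58.6 0 0 0 0"

```text
time: 9.8
position: [0.5679, -0.0204, 0.0842]
tool_rot: [-1.856, -1.884, -0.565]
ft_force: [-6.8, -11.0, 4.9]
grip_width: 0.162
grip_force: 25.0
```

```bash
python3 kn.py
```

```text
t 9.8 pos [ 0.5679 -0.0204  0.0842] knob -0.028 off-axis deg [-0.36 -0.15 -0.1 ] F [ -6.8 -11.    4.9] M.n 0.53 grip 0.162 25.001975730992854 q [ 0.79  0.5  -0.57  1.72 -0.34  1.2   0.43]
```

Call:
carry_out --pt "0 -0.3 0.4 0.03 -0.1 0 0" --pt "0 -0.6 0.8 0.06 -0.2 -0.05 0" --pt "0 -0.6 0.8 0.06 -0.25 -0.05 0" --pt "0 -0.6 0.8 0.06 -0.25 -0.05 0"

```text
time: 10.2
position: [0.5679, -0.0205, 0.0842]
tool_rot: [-1.837, -1.902, -0.572]
ft_force: [-6.9, -7.6, 6.5]
grip_width: 0.158
grip_force: 25.0
```

```bash
python3 kn.py
```

```text
t 10.2 pos [ 0.5679 -0.0205  0.0842] knob -0.008 off-axis deg [-0.16 -0.08 -0.05] F [-6.9 -7.6  6.5] M.n 0.22 grip 0.158 25.00118389260024 q [ 0.8   0.5  -0.57  1.72 -0.34  1.21  0.45]
```

Now I open the fingers and retreat along the knob axis.

Call:
carry_out --pt "0 0 0 0 0 0 0.5" --pt "0 0 0 0 0 0 0.5" --pt "0 0 0 0 0 0 0.5" --pt "0 0 0 0 0 0 0.5" --pt "0 0 0 0 0 0 0.5" --pt "0 0 0 0 0 0 0.5"

```text
time: 10.8
position: [0.5679, -0.0182, 0.0836]
tool_rot: [-1.835, -1.899, -0.574]
ft_force: [0.8, 0.9, -0.5]
grip_width: 0.493
grip_force: 0.0
```

Call:
carry_out --pt "0 0 0 0 -0.6 0.8 0.5" --pt "0 0 0 0.05 -1.7 2.5 0.5" --pt "0 0 0 0.1 -3 4.3 0.5" --pt "0 0 0 0.2 -4.6 6.6 0.5" --pt "0 0 0 0.3 -6.5 9.2 0.5" --pt "0 0 0 0.3 -8 11.5 0.5" --pt "0 0 0 0.4 -8.6 12.3 0.5" --pt "0 0 0 0.4 -8.6 12.3 0.5" --pt "0 0 0 0.4 -8.6 12.3 0.5"

```text
time: 11.7
position: [0.5718, -0.1041, 0.2059]
tool_rot: [-1.835, -1.898, -0.573]
ft_force: [1.3, -0.3, 0.2]
grip_width: 0.498
grip_force: 0.0
```

```bash
python3 - <<'E'
from h import *
from bench import ctrl
st=ctrl.get_state();r=ctrl.get_image("wrist");np.savez("w2.npz",**r,pos=st["position"],rv=st["tool_rot"])
s=ctrl.get_image("scene")["pixels"][185:300,220:340]
c=wcam(dict(np.load("w2.npz")));g=r["pixels"]
f=lambda i,sz:cv2.resize(i[:,:,::-1],sz,interpolation=cv2.INTER_CUBIC)
cv2.imwrite("pics/c4.png",np.hstack([f(g[0:260,200:560],(440,318)),f(s,(332,318))]))
x0,y0,x1,y1=290,130,350,245;m=(g[y0:y1,x0:x1].max(2)<45).astype(np.uint8)
cn=max(cv2.findContours(m,0,2)[0],key=cv2.contourArea);rc=cv2.minAreaRect(cn);print(rc,st["time"],st["ft_force"].round(1),st["position"].round(3))
E
```

```text
((29.5, 61.0), (64.0, 15.0), 90.0) 11.7 [ 1.3 -0.3  0.2] [ 0.572 -0.104  0.206]
```

View pics/c4.png

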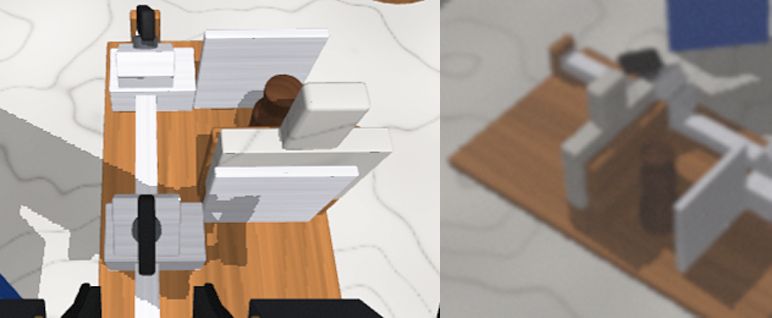

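After the retreat, the wrist view shows the knob bar in line with the rail (147,235), so it is tight. The plate is flush on the board at (285,185), the board is upright against the wall, and the mill (275,100) and left stop haven't moved. Handing in.

```bash
python3 -c "
from bench import ctrl
print(ctrl.close_job())"
```

```text
the job is handed in; nothing more can be done
None
```

The job is done and handed in at about 12 s: in the right bay I turned the knob to its loose end, slid the stop until the board was held against the centre wall with no play, and turned the knob fully tight again; nothing else looked disturbed in the final pictures.

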